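# Take the inside measure from the sample well to the lamp base

## Task

Take the inside measure between the sample well and the lamp's magnetic base with the tape measure: hook the tape's end tab over the well's rim so that it bears on the inner side of the rim, back the case straight away on the bench until its back sits squarely against the face of the magnetic base, and only then push the thumb lock fully down. Leave the tape there, hooked, drawn out and locked, so that the length can be read, and leave the objective, the jar and the screwdriver as they are.

Things in the scene. Friction and masses are not known exactly. Their poses are not given: they have to be found in the camera images.
- tape: Orange tape measure upright on the bench, loose, about 0.43 kg. Case 86 mm long (x), 34 wide (y), 66 high. Origin: centre of underside; +x is the way the blade comes out. Flat back face at x = -43 mm; flat front face at x = +31; below it a black lip, 10 mm high, carries the mouth to x = +43. The flat sides are good to grip from above. Its smooth foot slides easily (friction about 0.3).
- tape_back (a point): middle of the flat back face of the case, 20 mm above its underside
- tape_front (a point): point on the case's flat front face above the thumb lock, 52 mm above the underside; the bare face, 34 mm wide, runs from the ledge of the lock (42 mm when up) to the top (66 mm) and can be pushed on
- blade (a joint): length drawn out of the mouth, m: 0 = wound in, at most 0.17. A spring winds it in with 3 N (3.6 N at 120 mm), more than the foot's friction: with the tab hooked, an unlocked case that is let go runs back to the rim. The yellow blade is stiff, level, 22 mm wide, its underside 11.2 mm above the case's underside.
- tab (a point): middle of the inner face (looking back to the case) of the steel end tab that hangs from the blade's end: 2 mm thick, 22 wide, lower edge 2.5 mm above the level of the case's underside. With the blade wound in, this face stands 12 mm ahead of the mouth, 55 mm ahead of the tape's origin; drawn out by q, 55 mm + q.
- lock (a joint): thumb lock, m: 0 = up, blade free; down = blade clamped. It slides straight down the front face of the case and stays where it is left. It takes about 6 N to move; from 8.5 mm on its brake shoe bears on the blade and it comes hard: a push of about 15 N takes it fully down, to some 9.3 mm (hard stop at 10 mm), where it holds the blade firmly.
- lock_ledge (a point): middle of the level red-topped ledge on the black thumb lock, 20 mm wide, sticking out 12 mm from the front face; 42 mm above the underside of the case when up, about 33 mm when down. Push it down from above.
- well: Sample well, fixed: shallow black frame 180 (x) by 130 mm (y), upright rim 4 mm thick and 9.5 high, floor plate under 1 mm. Origin: centre, bench level. The rim to hook is the long -y side, facing the lamp base: inner face at y = -61 mm, outer at -65. Fixed in its far half: pedestal with dish (66 mm across, 82 high, at x -36, y +22) and black cell (58 across, 53 high, at x +44, y +24).
- rim_mid (a point): middle of the inner top edge of the rim to hook (on the well's -y side), 9.5 mm above the bench
- lamp_base: Magnetic base of a gooseneck lamp, fixed: dark steel block 50 (x), 60 (y), 55 mm high, origin at the centre of its underside. Its +y face looks to the well, parallel to the rim. The neck rises from its top, 14 mm behind the centre, to 170 mm high and leans away from the well; a red switch knob sits on the +x side.
- base_face (a point): middle of the face of the magnetic base that looks to the well, 20 mm above the bench
- objective: bystander: brass microscope objective standing on the bench, 31 mm across, 41 mm high, origin at the centre of its underside
- oil_jar: bystander: small amber jar with a blue cap, 38 mm across, 45 mm high, origin at the centre of its underside
- driver: bystander: screwdriver with a red handle lying on the bench, 150 mm long along its x
There are look-alikes about, which are no part of the job. Leave any purple look-alike of the well alone.

How it is judged:
On the way, in this order (a step that is already met when the one before it is completed fails the run):
1. the tab is hooked behind the rim and the blade is drawn out by at least 20 mm (y of tab in the frame of well between -0.064 and -0.056 m and x of tab in the frame of well between -0.085 and 0.085 m and height (world z) of tab below 0.009 m and value of joint blade above 0.02 m), for 0.1 s.
2. the back of the case is against the face of the magnetic base, the tab still hooked and the lock still up (y of tape_back in the frame of base_face below 0.003 m and x of tape_back in the frame of base_face between -0.03 and 0.03 m and y of tab in the frame of well between -0.064 and -0.056 m and value of joint blade above 0.04 m and value of joint lock below 0.004 m), for 0.1 s.
At the end, for the whole second after the job is handed in: The tape stands upright, let go and at rest: tab behind the rim, its inner face within about 4 mm of the rim's; back of the case within 3 mm of the magnetic base's face and square to it within 4 degrees; lock down by at least 8.5 mm; blade still drawn out (y of tab in the frame of well between -0.064 and -0.056 m and x of tab in the frame of well between -0.085 and 0.085 m and height (world z) of tab below 0.009 m and y of tape_back in the frame of base_face below 0.003 m and x of tape_back in the frame of base_face between -0.03 and 0.03 m and angle between the x axis of tape and the y axis of lamp_base, either way round below 0.07 rad and angle between tape's own z axis and vertical below 0.06 rad and value of joint lock above 0.0085 m and value of joint blade above 0.04 m and linear speed of tape below 0.01 m/s); the robot touches nothing.
It fails at once if the objective is moved by more than 15 mm or tipped (distance of objective from where it was at the start of the episode above 0.015 m or angle between objective's own z axis and vertical above 0.3 rad).
It fails at once if the jar is moved by more than 15 mm or tipped (distance of oil_jar from where it was at the start of the episode above 0.015 m or angle between oil_jar's own z axis and vertical above 0.3 rad).
It fails at once if the screwdriver is moved by more than 15 mm (distance of driver from where it was at the start of the episode above 0.015 m).
It also fails if it takes over 51 s, if anything falls off the work surface, if the arm or the gripper's body presses on something with over 40 N, if the wrist force passes 120 N, or if a joint passes its speed limit or range.

## Robot

A 6-joint arm with a two-finger parallel gripper is mounted at the origin on the work surface. World frame = base frame: x ahead of the robot, y to its left, z up, the work surface at z = 0. Lengths are in m, angles in rad, forces in N, time in s.
With the tool pointing down it reaches from about 0.3 to 0.875 m from the base axis. Payload 6.4 kg.
Tool frame: the origin (TCP) lies on the centre line of the jaws, within the pads' length; the fingertips stand 22 mm ahead of it and the grasp point (between the pads) lies 3 mm ahead of it (env.finger_overhang is the x of the fingertips in the tool frame, in m); x points along the fingers, y is the direction in which the jaws open and shut, and the axes are right-handed (so a half turn about x gives the same grasp; the last joint's range is limited). The gripper opens to 85 mm and grips with 20 to 120 N. Pads are 22 mm wide; open, the fingers measure 114 mm over their backs; the gripper's body (76 mm by 85 mm) begins 54 mm behind the grasp point. The pads swing forward as they close: fully open they stand 13 mm farther back than shut.
Start: joints at [1.081, 0.181, 1.607, -0, 1.354, -0.206], TCP at [0.161, 0.552, 0.253] pointing down, gripper open.
Joint ranges: [-2.99, 2.99], [-0.89, 2.07], [0.3, 2.58], [-1.14, 4.28], [0, 2.63], [-3.12, 3.12]. Speed limits (rad/s): [2.57, 2.57, 3.01, 3.14, 3.14, 3.14].

## Interface

Orientations are given as a unit quaternion [x, y, z, w].
In Python, from workcell import env gives the robot as it stands.
- The arm moves only by the tool carry_out, never from a script. Its argument "deltas" is a list of rows, each a list of 2 entries, a list of its own where there are three numbers: the shift along the tool's x, y, z in units of 30 mm (1.0 is 30 mm), then the turn, a rotation vector about the tool's x, y, z in units of 8 degrees (1.0 is 8 degrees). In form: [[[tx, ty, tz], [wx, wy, wz]], ...]. A call has 1 to 20 rows; each row shifts and turns the pose as measured when the row begins, along the tool's axes as they then stand; what a row does not reach is not made up. A row lasts 1/10 s, in which the tool goes at most 50 mm and 8.59 degrees, less where a joint would pass 70% of its speed; a pose out of reach is approached as far as the arm can. A call is refused whole if a number of a shift passes 1 or a number of a turn 1, either way. A call with a gripper value outside its range is refused whole. "grip" is the opening, from 0 (shut) to 1 (fully open), set as the call begins (left out, the last holds). The fingers move at their own pace and stop on an object; "newtons" is the grip in N (left out, the last holds). Time passes only in rows, so rows that do not move let the fingers close. It gives the time, the measured TCP pose, the force and the opening at its end, in the units of the state.
- env.sense(): the state, without advancing time (a new reading comes with each control period).
- env.get_image(name): name is "scene" or "top"; returns (picture, depth): 420x560x3 uint8, red, green, blue; 420x560 float32, m along the optical axis (not along the pixel's ray), 0 where there is no reading.
- env.camera_params(name): a dict with "fx", "fy", "cx", "cy" (pixels), "rvec" (rotation vector, rad) and "tvec" (3), from world to camera coordinates, as OpenCV has them. Camera axes: x right, y down, z forward; pixel columns grow to the right and rows downward; lengths in m; the calibration is good to about 2 mm. A picture is of the moment at which its call begins. camera_params takes no time and is no camera call.
- env.job_done(): hands the job in, once; it reports no verdict.
The state is a dict: "t": time; "q": joint angles; "qd": joint speeds; "tau": joint torques, N m; "tcp_pos": TCP position; "orientation": TCP orientation; "force": force on the tool from outside, world axes, zero at the start; "ft_torque": the same for the moment, N m; "width": finger opening in m.
Only numpy, scipy, OpenCV 4.12 (cv2) and the standard library are available. Lean on these libraries where they do the work, as an engineer would, in place of code of your own. Each camera call takes 0.05 s, during which the arm holds its last target.

## Working session

There is one attempt and no reset: what is moved stays moved. The work goes in short steps, Python scripts to look and compute and a tool call to move; the robot and the scene stay as the last step left them, time stands still between calls to the robot, and variables do not carry over. Pictures are saved under pics/ and viewed, and the job is handed in when it is done.

Besides the shell and the picture viewer there is one more tool, called as name(argument=value, ...) on one line, values as JSON. carry_out: Moves the arm, as the interface text tells. Its arguments: {"type":"object","properties":{"deltas":{"type":"array","items":{"type":"array"}},"grip":{"type":"number"},"newtons":{"type":"number"}},"required":["deltas"]}

```bash
ls; mkdir -p pics
cat > h.py <<'E'
import numpy as np, cv2
from workcell import env
def cam(n):
    p=env.camera_params(n); K=np.array([[p['fx'],0,p['cx']],[0,p['fy'],p['cy']],[0,0,1]])
    R,_=cv2.Rodrigues(np.array(p['rvec'],float)); return K,R,np.array(p['tvec'],float)
def ray(n,u,v,z):
    K,R,t=cam(n); d=R.T@np.linalg.inv(K)@np.array([u,v,1.]); c=-R.T@t
    return c+d*(z-c[2])/d[2]
def pts(n,depth):
    K,R,t=cam(n); v,u=np.indices(depth.shape); 
    P=np.stack([(u-K[0,2])/K[0,0]*depth,(v-K[1,2])/K[1,1]*depth,depth],-1)
    return (P-t)@R
def proj(n,P):
    K,R,t=cam(n); q=K@(R@np.array(P,float)+t); return q[:2]/q[2]
E
python3 - <<'E'
from h import *
for n in ['scene','top']:
    im,d=env.get_image(n); cv2.imwrite(f'pics/{n}0.png',im[...,::-1]); np.savez(f'{n}0.npz',im=im,d=d)
    K,R,t=cam(n); print(n,K[0,0],-R.T@t)
s=env.sense(); print(s); print(env.finger_overhang)
E
```

```text
pics
scene 398.98806069692193 [1.20691796 0.48743507 0.66642575]
top 471.5722476237264 [0.22845603 0.23254777 1.25770212]
{'t': 0.1, 'q': array([ 1.08071422e+00,  1.81478829e-01,  1.60791352e+00,  9.07005776e-06,
        1.35379468e+00, -2.06271260e-01]), 'qd': array([-0.00021948,  0.00032225, -0.00201526, -0.00190833, -0.00104368,
       -0.00124744]), 'tau': array([ 3.92447173e-04, -4.45877373e+01, -3.52232766e+01, -2.72376710e-04,
        4.23400270e-03,  7.23786258e-07]), 'tcp_pos': array([0.16075111, 0.5515898 , 0.25246476]), 'orientation': array([ 0.09947771,  0.70019411, -0.10053532,  0.69980357]), 'force': array([-0.67224866, -0.25924999, -0.62103377]), 'ft_torque': array([-0.00622487,  0.01033559,  0.05485048]), 'width': 0.08511691558571066}
0.022
```

View pics/scene0.png

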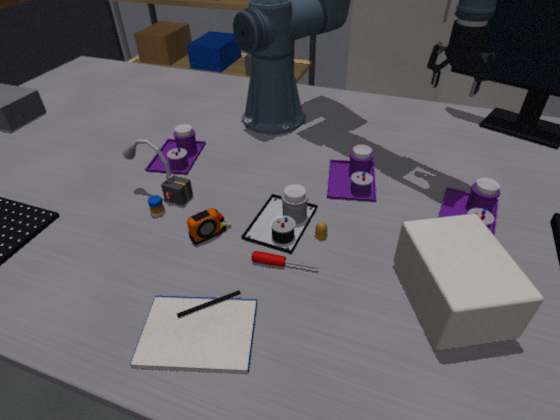

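View pics/top0.png

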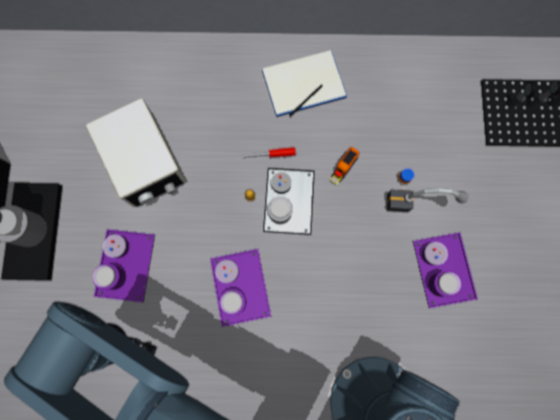

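Candidates for the well: purple look-alikes at top (125,265), (240,287), (445,270), and the black-framed one at (290,200). By the description (black frame, not purple, facing the lamp base at (400,200)) I choose (290,200). The tape is the only orange object, at (345,163). Next is a close crop.

Run:
```python
import numpy as np,cv2
im=np.load('top0.npz')['im'][...,::-1]
c=im[130:250,230:420]; cv2.imwrite('pics/crop1.png',cv2.resize(c,None,fx=4.2,fy=4.2,interpolation=cv2.INTER_CUBIC))
im=np.load('scene0.npz')['im'][...,::-1]
c=im[160:280,130:330]; cv2.imwrite('pics/crop2.png',cv2.resize(c,None,fx=4,fy=4,interpolation=cv2.INTER_CUBIC))
```

```text
(no output)
```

View pics/crop1.png

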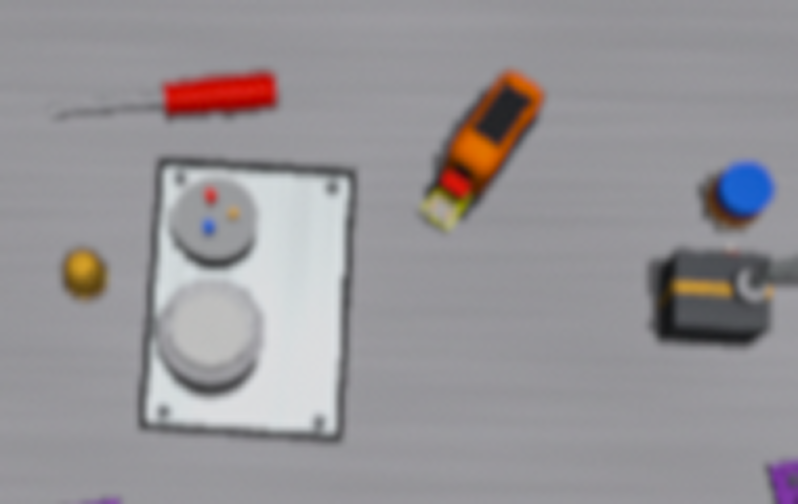

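View pics/crop2.png

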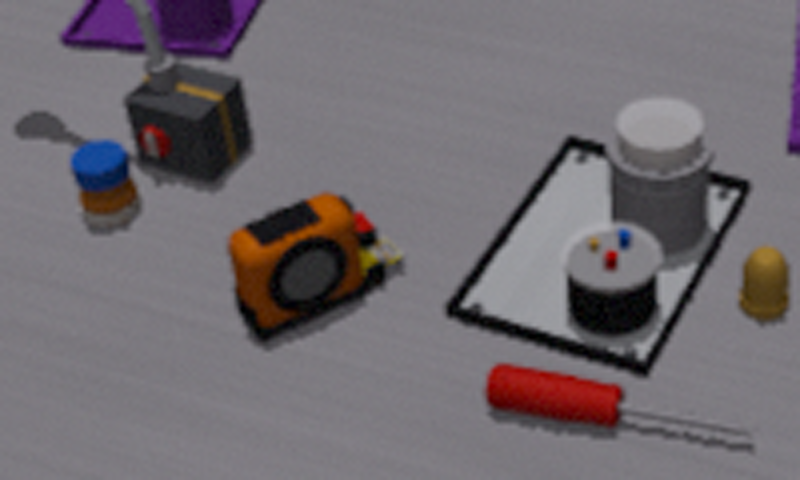

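The crop confirms it: black-framed well at (290,200), orange tape with its mouth toward the lower left at (345,163), and lamp base at (402,200). Now I measure each.

```bash
cat > meas.py <<'E'
from h import *
def rect(p): 
    r=cv2.minAreaRect(p.astype(np.float32)); return r
def tape(im,d,name='top',nz=True):
    hsv=cv2.cvtColor(im,cv2.COLOR_RGB2HSV)
    return hsv
if __name__=='__main__':
    Z=np.load('top0.npz'); im,d=Z['im'],Z['d']; P=pts('top',d)
    S=np.load('scene0.npz'); ims,ds=S['im'],S['d']; Ps=pts('scene',ds)
    print('bench z top', np.median(P[100:130,200:240,2]),'scene',np.median(Ps[250:280,60:130,2]))
    # well by corners
    C=[ray('top',(a+.5)/4.2-.5+230,(b+.5)/4.2-.5+130,.0095) for a,b in [(160,160),(354,170),(341,437),(140,428)]]
    C=np.array(C)[:,:2]; print('well corners',C.round(4),[np.linalg.norm(C[i]-C[i-1]).round(4) for i in range(4)])
    # lamp base
    for n,PP,nm in [(P,P,'top'),(Ps,Ps,'scene')]:
        z=PP[...,2]; reg=(PP[...,0]>.36)&(PP[...,0]<.72)&(PP[...,1]<.2)&(PP[...,1]>-.1)
        for lab,lo,hi in [('45-58',.050,.06),('tape 60-70',.060,.072)]:
            m=reg&(z>lo)&(z<hi)
            k,L,st,ce=cv2.connectedComponentsWithStats(m.astype(np.uint8))
            for i in range(1,k):
                if st[i,4]>20:
                    q=PP[L==i]; print(nm,lab,st[i],q[:,:2].mean(0).round(4),rect(q[:,:2]),np.median(q[:,2]).round(4))
E
python3 meas.py
```

```text
bench z top 0.0018710977105625551 scene -0.0006827764099268812
well corners [[0.6052 0.2771]
 [0.6003 0.1497]
 [0.4233 0.1579]
 [0.4272 0.286 ]] [np.float64(0.1782), np.float64(0.1274), np.float64(0.1772), np.float64(0.1281)]
top 45-58 [390 189  22  20 312] [ 0.5128 -0.0701] ((0.513539731502533, -0.07339954376220703), (0.05422477796673775, 0.05089110508561134), 87.99951171875) 0.0568
top tape 60-70 [337 146  23  26 296] [0.617  0.0638] ((0.6174929738044739, 0.06345124542713165), (0.0345742404460907, 0.07332263886928558), 55.877655029296875) 0.0667
scene 45-58 [163 176  28  15 246] [ 0.5175 -0.0672] ((0.5137316584587097, -0.07054882496595383), (0.05679513141512871, 0.055147040635347366), 84.74787902832031) 0.0537
scene 45-58 [187 212  32  18 129] [0.6319 0.074 ] ((0.6265026330947876, 0.07302294671535492), (0.027933910489082336, 0.07398470491170883), 41.28780746459961) 0.0559
scene tape 60-70 [167 175   8   7  32] [ 0.5178 -0.0833] ((0.5174469947814941, -0.08363067358732224), (0.01220395602285862, 0.018342243507504463), 42.22814178466797) 0.0676
scene tape 60-70 [188 209  31  17 275] [0.6217 0.0683] ((0.6171665191650391, 0.06683216989040375), (0.036235783249139786, 0.07296561449766159), 52.094600677490234) 0.0644
```

Run:
```python
from h import *
Z=np.load('top0.npz'); im,d=Z['im'],Z['d']; g=im.mean(2); 
# rim profile along rows: at well -y rim (around col 311-315), subpixel
for lab,rows,c0,c1 in [('rim',range(178,226,4),302,324),('base',range(190,210,2),380,400)]:
    L=[]
    for r in rows:
        p=g[r,c0:c1]; 
        if lab=='rim':
            i=int(np.argmin(p)); 
            # inner edge: 50% between white and dark; outer edge 50% between bench & dark
            mn=p[i]; wi=p[:4].mean(); be=p[-4:].mean()
            h=(wi+mn)/2; j=max(k for k in range(i) if p[k]>h); e1=c0+j+(p[j]-h)/(p[j]-p[j+1])
            h=(be+mn)/2; j=min(k for k in range(i,len(p)) if p[k]>h); e2=c0+j-(p[j]-h)/(p[j]-p[j-1])
            a=ray('top',e1,r,.001);b=ray('top',e2,r,.0095); L.append([a[0],a[1],b[0],b[1]])
        else: print(r,p.astype(int))
    if L:
        L=np.array(L); print(L.round(4)); print(np.polyfit(L[:,0],L[:,1],1),np.polyfit(L[:,2],L[:,3],1))
s=env.sense()
from scipy.spatial.transform import Rotation as Ro
print(Ro.from_quat(s['orientation']).as_matrix().round(3))
for c in [(407,175),(250,194)]: print(ray('top',*c,.045))
print('drv',ray('top',296,151.5,.02), ray('top',270,154,.02))
# tape orange mask in top
hsv=cv2.cvtColor(im,cv2.COLOR_RGB2HSV)
m=((hsv[...,0]>5)&(hsv[...,0]<18)&(hsv[...,1]>170)&(hsv[...,2]>80)).astype(np.uint8); m[:, :325]=0;m[:,375:]=0
v,u=np.nonzero(m); w=np.array([ray('top',a,b,.064)[:2] for a,b in zip(u,v)],np.float32); print('orange',cv2.minAreaRect(w))
m=((hsv[...,0]>22)&(hsv[...,0]<35)&(hsv[...,1]>90)).astype(np.uint8); m[:, :325]=0;m[:,375:]=0
v,u=np.nonzero(m); print('yellow',len(u),ray('top',u.mean(),v.mean(),.0115), (u.min(),u.max(),v.min(),v.max()))
```

```text
[[0.58   0.154  0.5777 0.1475]
 [0.5686 0.1551 0.5664 0.149 ]
 [0.5572 0.1556 0.555  0.1502]
 [0.5458 0.1556 0.5438 0.1502]
 [0.5345 0.1559 0.5325 0.1503]
 [0.5232 0.1578 0.5213 0.1514]
 [0.512  0.158  0.5102 0.152 ]
 [0.5008 0.1583 0.499  0.1529]
 [0.4897 0.1584 0.488  0.1529]
 [0.4786 0.1586 0.477  0.1529]
 [0.4675 0.1598 0.466  0.1532]
 [0.4565 0.1606 0.455  0.1549]]
[-0.04869164  0.1825261 ] [-0.05045187  0.17749637]
190 [151 151 151 150 149 146 145 143 137 119  94  86  88  90  93  97 100  99
  95  93]
192 [151 152 152 144 126 106  96  86  69  49  48  70  80  81  81  81  81  80
  80  79]
194 [151 152 151 139 109  86  70  47  28  26  43  69  80  81  81  81  80  80
  80  80]
196 [150 151 150 137 108  83  63  38  23  36  63  91 102 102 101  98  97  97
  96  94]
198 [153 153 151 139 111  83  62  37  29  46  80 113 128 130 128 128 129 129
 128 126]
200 [151 152 151 146 126  96  64  40  32  35  56  83  93  96  94  95  98  99
  99 101]
202 [152 151 152 151 139 104  65  39  28  26  47  73  82  83  82  83  82  81
  82  83]
204 [152 151 152 151 139 105  64  37  23  25  49  76  86  86  85  85  86  85
  85  84]
206 [151 151 151 145 125  93  62  35  23  27  46  71  79  80  81  80  82  82
  82  82]
208 [151 151 151 145 127 101  66  36  24  25  31  37  41  42  43  44  45  46
  47  49]
[[-0.001  0.28   0.96 ]
 [-0.001  0.96  -0.28 ]
 [-1.    -0.002 -0.   ]]
[ 0.57984078 -0.09664474  0.045     ]
[0.52134307 0.32111053 0.045     ]
drv [0.6496835  0.19979399 0.02      ] [0.64136818 0.27125551 0.02      ]
orange ((0.6070773601531982, 0.06919362396001816), (0.032274626195430756, 0.08950546383857727), 53.95585250854492)
yellow 28 [0.57880267 0.08696303 0.0115    ] (np.int64(332), np.int64(342), np.int64(174), np.int64(182))
```

carry_out(deltas=[[[0,-0.59,1],[0,0,0]],[[0,-0.59,1],[0,0,0]],[[0,-0.59,1],[0,0,0]],[[0,-0.59,1],[0,0,0]],[[0,-0.59,1],[0,0,0]],[[0,-0.59,1],[0,0,0]],[[0,-0.59,1],[0,0,0]],[[0,-0.59,1],[0,0,0]],[[0,-0.59,1],[0,0,0]],[[0,-0.59,1],[0,0,0]],[[0,-0.59,1],[0,0,0]],[[0,-0.59,1],[0,0,0]],[[0,-0.59,1],[0,0,0]],[[0,-0.59,1],[0,0,0]],[[0,-0.59,1],[0,0,0]],[[0,-0.59,1],[0,0,0]],[[0,-0.59,1],[0,0,0]]], grip=1.0)

```text
t: 1.8
tcp_pos: [0.5753, 0.1046, 0.245]
orientation: [0.095, 0.704, -0.1, 0.697]
force: [0.5, 0.9, 0.4]
width: 0.0857
```

```bash
cat >> h.py <<'E'
from scipy.spatial.transform import Rotation as Ro
def go(target,yaw_deg):
    """deltas to target TCP with tool down and tool-y heading yaw_deg"""
    s=env.sense(); R=Ro.from_quat(s['orientation']).as_matrix(); a=np.deg2rad(yaw_deg); c,sn=np.cos(a),np.sin(a)
    T=np.array([[0,c,sn],[0,sn,-c],[-1,0,0]])
    w=Ro.from_matrix(R.T@T).as_rotvec()
    dp=np.array(target)-s['tcp_pos']
    print('t',round(s['t'],2),'tcp',s['tcp_pos'].round(4),'yaw',np.degrees(np.arctan2(R[1,1],R[0,1])).round(2),'tilt x-axis',R[:,0].round(4),'F',s['force'].round(2),'w',round(s['width'],4))
    print('dist tool axes units',(R.T@dp/.03).round(3),' in final axes',(T.T@dp/.03).round(3),' rot units',(np.degrees(w)/8).round(3))
E
python3 - <<'E'
from h import *
go([.617,.0645,.15],56)
print(ray('top',390,199,.055))
E
```

```text
t 1.8 tcp [0.5753 0.1046 0.245 ] yaw 74.2 tilt x-axis [-0.0114 -0.005  -0.9999] F [0.53 0.88 0.37] w 0.0857
dist tool axes units [ 3.157 -0.883  1.732]  in final axes [ 3.166 -0.331  1.9  ]  rot units [ 2.274 -0.059  0.067]
[ 0.51096379 -0.0466388   0.055     ]
```

carry_out(deltas=[[[0.5,0,0],[0.76,0,0]],[[0.5,0,0],[0.76,0,0]],[[0.5,0,0],[0.76,-0.06,0.06]],[[0.5,-0.1,0.6],[0,0,0]],[[0.5,-0.1,0.7],[0,0,0]],[[0.5,-0.1,0.6],[0,0,0]],[[0,0,0],[0,0,0]],[[0,0,0],[0,0,0]]])

```text
t: 2.6
tcp_pos: [0.6186, 0.0578, 0.1481]
orientation: [0.213, 0.675, -0.215, 0.673]
force: [0.2, -0.3, 0.7]
width: 0.0852
```

Run:
```python
from h import *
go([.617,.0645,.048],56)
im,d=env.get_image('scene'); cv2.imwrite('pics/s1.png',cv2.resize(im[130:290,110:330,::-1],None,fx=3.6,fy=3.6))
im,d=env.get_image('top'); cv2.imwrite('pics/t1.png',cv2.resize(im[100:260,230:430,::-1],None,fx=3.6,fy=3.6))
```

```text
t 2.6 tcp [0.6186 0.0578 0.1481] yaw 54.8 tilt x-axis [-0.0047 -0.0021 -1.    ] F [ 0.16 -0.29  0.69] w 0.0852
dist tool axes units [ 3.337  0.166 -0.164]  in final axes [ 3.337  0.154 -0.17 ]  rot units [-0.151 -0.019  0.032]
```

View pics/s1.png

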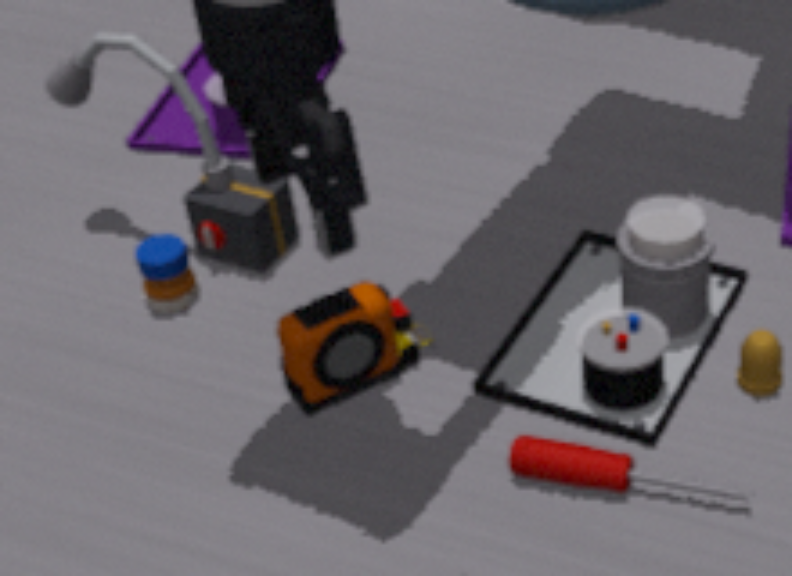

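The scene picture shows the open gripper above the tape (tape near (340,350) in the crop), in line with it. Next I descend and grip.

carry_out(deltas=[[[0.5,0.15,-0.17],[-0.15,0,0.03]],[[0.6,0,0],[0,0,0]],[[0.6,0,0],[0,0,0]],[[0.6,0,0],[0,0,0]],[[0.6,0,0],[0,0,0]],[[0.3,0,0],[0,0,0]],[[0,0,0],[0,0,0]]])

```text
t: 3.4
tcp_pos: [0.6153, 0.072, 0.0502]
orientation: [0.204, 0.676, -0.201, 0.679]
force: [-0.7, 0.1, 0.6]
width: 0.0855
```

Run:
```python
from h import *
go([.617,.0645,.048],56)
```

```text
t 3.4 tcp [0.6153 0.072  0.0502] yaw 56.74 tilt x-axis [ 0.0045  0.0031 -1.    ] F [-0.67  0.11  0.64] w 0.0855
dist tool axes units [ 0.072 -0.178  0.185]  in final axes [ 0.072 -0.175  0.188]  rot units [ 0.092  0.014 -0.036]
```

carry_out(deltas=[[[0.07,-0.18,0.19],[0.09,0,0]],[[0,0,0],[0,0,0]],[[0,0,0],[0,0,0]],[[0,0,0],[0,0,0]],[[0,0,0],[0,0,0]],[[0,0,0],[0,0,0]]], grip=0.0, newtons=50)

```text
t: 4.0
tcp_pos: [0.6183, 0.064, 0.0505]
orientation: [0.208, 0.674, -0.205, 0.679]
force: [-0.2, 0.1, -4.5]
width: 0.0336
```

Run:
```python
from h import *
go([.617,.0645,.048],56)
```

```text
t 4.0 tcp [0.6183 0.064  0.0505] yaw 56.01 tilt x-axis [ 0.0079  0.0029 -1.    ] F [-0.15  0.14 -4.52] w 0.0336
dist tool axes units [ 0.082 -0.012 -0.046]  in final axes [ 0.082 -0.011 -0.046]  rot units [ 0.001  0.035 -0.049]
```

carry_out(deltas=[[[-0.4,0,0],[0,0,0]],[[-0.5,0,0],[0,0,0]],[[0,0,0],[0.9,0,0]],[[0,0,0],[0.9,0,0]],[[0,0,0],[0.9,0,0]],[[0,0,0],[0.9,0,0]],[[0,0,0],[0.9,0,0]],[[0,0,0],[0.9,0,0]],[[0,0,0],[0.9,0,0]],[[0,0,0],[0.9,0,0]],[[0,0,0],[0,0,0]]])

```text
t: 5.1
tcp_pos: [0.6205, 0.0644, 0.0913]
orientation: [0.521, 0.48, -0.512, 0.486]
force: [0.7, 0.4, -4.3]
width: 0.0336
```

Run:
```python
from h import *
go([.520,.098,.0755],-2.84)
```

```text
t 5.1 tcp [0.6205 0.0644 0.0913] yaw -3.84 tilt x-axis [ 0.0156  0.0023 -0.9999] F [ 0.75  0.35 -4.31] w 0.0336
dist tool axes units [ 0.478 -3.425 -0.892]  in final axes [ 0.527 -3.401 -0.953]  rot units [-0.125 -0.023 -0.111]
```

carry_out(deltas=[[[0,-0.6,0],[-0.12,-0.06,-0.06]],[[0,-0.7,-0.2],[0,0,0]],[[0,-0.7,-0.2],[0,0,0]],[[0,-0.7,-0.2],[0,0,0]],[[0,-0.6,-0.2],[0,0,0]],[[0,-0.1,-0.1],[0,0,0]],[[0,0,0],[0,0,0]],[[0,0,0],[0,0,0]]])

```text
t: 5.9
tcp_pos: [0.5203, 0.0964, 0.0974]
orientation: [0.509, 0.488, -0.503, 0.5]
force: [1.1, -0.7, -4.1]
width: 0.0333
```

Run:
```python
from h import *
go([.520,.098,.0755],-2.84)
for n in ['scene','top']:
    im,d=env.get_image(n); np.savez(f'{n}2.npz',im=im,d=d)
    c=im[180:280,180:330] if n=='scene' else im[150:250,270:400]
    cv2.imwrite(f'pics/{n}2.png',cv2.resize(c[...,::-1],None,fx=5,fy=5,interpolation=cv2.INTER_CUBIC))
```

```text
t 5.9 tcp [0.5203 0.0964 0.0974] yaw -1.38 tilt x-axis [ 0.0168 -0.0067 -0.9998] F [ 1.11 -0.71 -4.08] w 0.0333
dist tool axes units [ 0.729 -0.023 -0.056]  in final axes [ 0.729 -0.012 -0.051]  rot units [ 0.182  0.044 -0.122]
```

View pics/scene2.png

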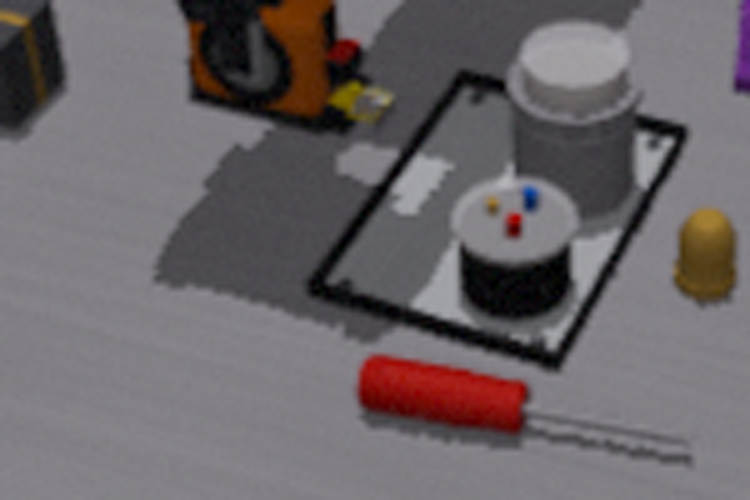

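View pics/top2.png

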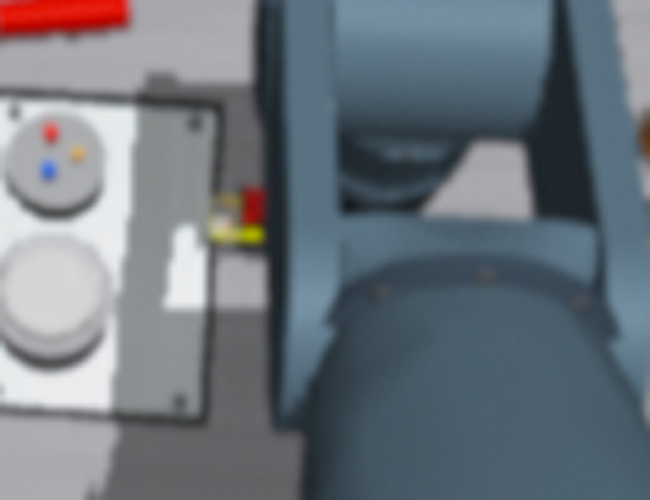

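Run:
```python
from h import *
Z=np.load('top2.npz'); im=Z['im']; P=pts('top',Z['d'])
for r in range(189,200): print(r,[tuple(int(c) for c in im[r,k]) for k in range(308,316)], )
for u in (311,311.4,312): print(u,ray('top',u,194,.058), ray('top',u,194,.0095))
print(P[190:198,312:318,2].round(3))
```

```text
189 [(138, 142, 143), (138, 143, 144), (139, 144, 145), (131, 134, 133), (110, 110, 101), (106, 101, 82), (118, 111, 83), (127, 117, 82)]
190 [(138, 142, 144), (139, 144, 145), (139, 144, 144), (133, 137, 135), (118, 118, 111), (113, 109, 94), (122, 113, 88), (130, 118, 80)]
191 [(138, 142, 143), (138, 143, 144), (140, 144, 145), (133, 137, 135), (118, 118, 111), (110, 108, 102), (115, 110, 99), (121, 111, 93)]
192 [(138, 142, 143), (139, 144, 145), (139, 143, 144), (136, 139, 133), (127, 127, 112), (124, 122, 116), (125, 122, 121), (124, 119, 115)]
193 [(139, 144, 145), (140, 144, 145), (141, 145, 145), (144, 146, 134), (150, 150, 125), (153, 152, 142), (156, 152, 150), (149, 143, 138)]
194 [(155, 160, 162), (145, 150, 151), (141, 146, 145), (151, 153, 139), (166, 166, 139), (179, 176, 163), (184, 175, 164), (174, 159, 141)]
195 [(187, 193, 194), (158, 163, 165), (142, 146, 146), (152, 154, 139), (174, 174, 142), (190, 188, 160), (197, 187, 156), (187, 171, 131)]
196 [(211, 218, 220), (168, 174, 176), (140, 145, 145), (145, 148, 131), (170, 172, 125), (190, 190, 131), (197, 192, 129
[... 313 characters left out ...]
), (195, 201, 203), (175, 178, 181), (132, 135, 137), (90, 91, 91), (98, 97, 95), (107, 107, 102), (108, 107, 102)]
311 [0.52060062 0.16053936 0.058     ] [0.53241107 0.1576283  0.0095    ]
311.4 [0.52061635 0.15949218 0.058     ] [0.53242743 0.15653879 0.0095    ]
312 [0.52063994 0.15792141 0.058     ] [0.53245197 0.15490451 0.0095    ]
[[ 0.059  0.062  0.062  0.067  0.06   0.062]
 [ 0.062  0.062  0.063  0.062  0.063  0.064]
 [ 0.062  0.06   0.059  0.06   0.058  0.063]
 [ 0.063  0.064  0.063  0.058  0.061  0.064]
 [ 0.061  0.06   0.06   0.062  0.06   0.064]
 [ 0.06   0.062  0.064  0.061  0.062  0.056]
 [ 0.063  0.061  0.064  0.06   0.061  0.057]
 [ 0.057 -0.     0.001  0.003 -0.004  0.06 ]]
```

carry_out(deltas=[[[0.3,0,-0.08],[0.18,0,-0.07]],[[0.3,0,0],[0,0,0]],[[0.3,0,0],[0,0,0]],[[0,0,0],[0,0,0]]])

```text
t: 6.4
tcp_pos: [0.5223, 0.0978, 0.0674]
orientation: [0.513, 0.483, -0.513, 0.49]
force: [-0.3, 0.3, -5.3]
width: 0.0334
```

Run:
```python
from h import *
go([.520,.0985,.0685],-2.84)
```

```text
t 6.4 tcp [0.5223 0.0978 0.0674] yaw -3.05 tilt x-axis [ 0.0064 -0.0064 -1.    ] F [-0.32  0.32 -5.29] w 0.0334
dist tool axes units [-0.038 -0.077 -0.018]  in final axes [-0.037 -0.078 -0.019]  rot units [-0.026  0.043 -0.048]
```

Run:
```python
from h import *
for n in ['scene','top']:
    im,d=env.get_image(n); np.savez(f'{n}3.npz',im=im,d=d)
    c=im[190:250,200:300] if n=='scene' else im[170:230,290:350]
    cv2.imwrite(f'pics/{n}3.png',cv2.resize(c[...,::-1],None,fx=8,fy=8,interpolation=cv2.INTER_CUBIC))
    if n=='top':
        for r in range(188,202,2): print(r,[tuple(int(c) for c in im[r,k]) for k in range(306,318)], )
for u in (310,311,312,313): print(u,ray('top',u,195,.0285))
```

```text
188 [(141, 146, 147), (141, 145, 147), (141, 145, 146), (141, 145, 147), (141, 146, 147), (127, 130, 132), (87, 90, 91), (70, 70, 71), (91, 90, 92), (101, 101, 103), (98, 96, 99), (96, 86, 89)]
190 [(141, 145, 148), (140, 145, 146), (140, 145, 147), (141, 146, 147), (139, 143, 144), (128, 129, 124), (108, 105, 86), (104, 96, 67), (114, 107, 79), (113, 107, 82), (101, 84, 69), (109, 51, 44)]
192 [(142, 146, 147), (141, 145, 146), (141, 145, 147), (140, 145, 145), (133, 136, 136), (120, 120, 115), (115, 112, 101), (122, 114, 92), (127, 115, 87), (119, 109, 85), (116, 90, 68), (129, 53, 37)]
194 [(158, 163, 165), (162, 168, 169), (158, 162, 164), (147, 152, 153), (145, 148, 149), (152, 153, 155), (157, 156, 157), (160, 156, 154), (151, 146, 142), (127, 119, 113), (135, 91, 73), (168, 58, 39)]
196 [(217, 223, 225), (228, 232, 234), (215, 222, 223), (170, 175, 177), (150, 153, 154), (173, 172, 173), (188, 182, 175), (193, 180, 158), (185, 169, 143), (149, 140, 116), (126, 114, 72), (136, 106, 30)]
198 [(225, 229, 231), (233, 237, 238), (222, 227, 228), (174, 179, 181), (137, 140, 140), (138, 138, 128), (155, 152, 119), (169, 163, 111), (177, 170, 107), (173, 170, 94), (170, 169, 59), (181, 182, 0)]
200 [(234, 237, 238), (234, 237, 239), (230, 233, 235), (216, 221, 223), (187, 190, 192), (135, 137, 136), (100, 101, 91), (114, 113, 100), (122, 121, 106), (109, 108, 87), (91, 91, 64), (90, 90, 53)]
310 [0.524986   0.16144494 0.0285    ]
311 [0.52502625 0.1587639  0.0285    ]
312 [0.52506649 0.15608282 0.0285    ]
313 [0.52510674 0.15340169 0.0285    ]
```

View pics/scene3.png

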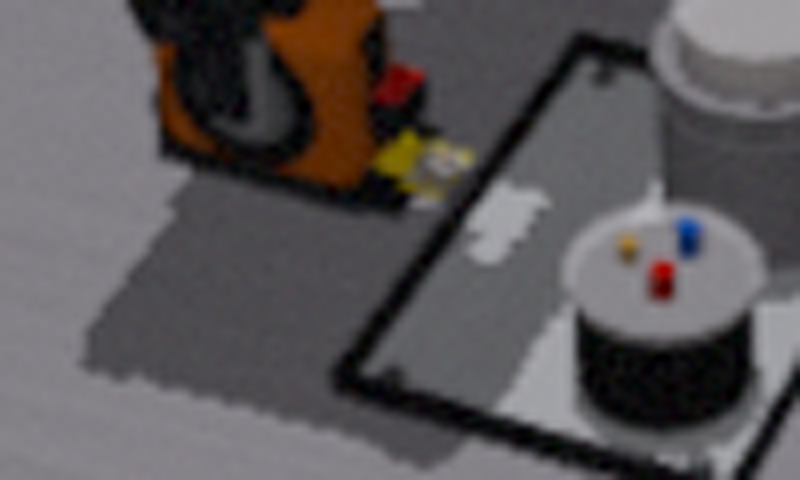

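View pics/top3.png

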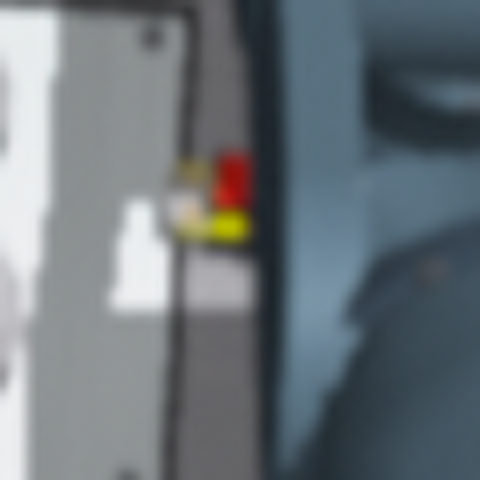

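carry_out(deltas=[[[0.12,0,-0.05],[0,0,0]],[[0.12,0,0],[0,0,0]],[[0,0,0],[0,0,0]]])

```text
t: 6.8
tcp_pos: [0.5237, 0.0994, 0.0614]
orientation: [0.514, 0.483, -0.512, 0.491]
force: [0.2, 0.2, -4.7]
width: 0.0336
```

Run:
```python
from h import *
go([.521,.0992,.052],-2.84)
```

```text
t 6.8 tcp [0.5237 0.0994 0.0614] yaw -3.03 tilt x-axis [ 0.0094 -0.0065 -0.9999] F [ 0.22  0.24 -4.68] w 0.0336
dist tool axes units [ 0.312 -0.093  0.01 ]  in final axes [ 0.313 -0.09   0.012]  rot units [-0.024  0.043 -0.069]
```

carry_out(deltas=[[[0.11,-0.03,0],[0,0,0]],[[0.11,-0.03,0],[0,0,0.02]],[[0.09,-0.03,0],[0,0,0]],[[0,0,0],[0,0,0]]])

```text
t: 7.2
tcp_pos: [0.521, 0.0996, 0.0516]
orientation: [0.515, 0.482, -0.511, 0.491]
force: [0.3, 0.1, -3.8]
width: 0.0334
```

Run:
```python
from h import *
go([.521,.0992,.051],-2.84)
```

```text
t 7.2 tcp [0.521  0.0996 0.0516] yaw -3.03 tilt x-axis [ 0.013  -0.0066 -0.9999] F [ 0.26  0.1  -3.78] w 0.0334
dist tool axes units [0.019 0.001 0.012]  in final axes [0.019 0.001 0.012]  rot units [-0.024  0.043 -0.096]
```

carry_out(deltas=[[[0.04,0,0],[0,0,-0.04]],[[0,0,0.1],[0,0,0]],[[0,0,0.1],[0,0,0]],[[0,0,0.1],[0,0,0]],[[0,0,0.1],[0,0,0]],[[0,0,0],[0,0,0]]])

```text
t: 7.8
tcp_pos: [0.5206, 0.0877, 0.0504]
orientation: [0.514, 0.484, -0.512, 0.489]
force: [0.2, 2.9, -4.8]
width: 0.0331
```

Run:
```python
from h import *
go([.521,.0992,.051],-2.84)
for n in ['scene','top']:
    im,d=env.get_image(n); np.savez(f'{n}4.npz',im=im,d=d)
    c=im[190:250,200:300] if n=='scene' else im[170:230,290:350]
    cv2.imwrite(f'pics/{n}4.png',cv2.resize(c[...,::-1],None,fx=8,fy=8,interpolation=cv2.INTER_CUBIC))
```

```text
t 7.8 tcp [0.5206 0.0877 0.0504] yaw -3.05 tilt x-axis [ 0.0077 -0.0041 -1.    ] F [ 0.23  2.94 -4.75] w 0.0331
dist tool axes units [-0.02  -0.006 -0.382]  in final axes [-0.019 -0.004 -0.382]  rot units [-0.026  0.027 -0.057]
```

View pics/scene4.png

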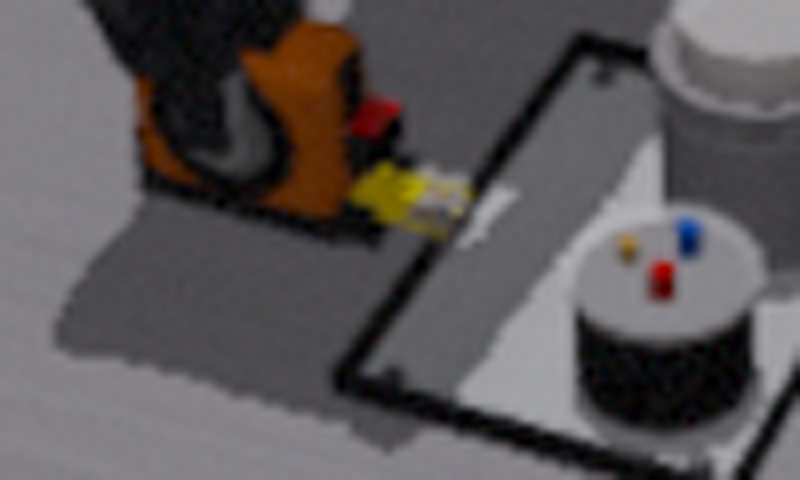

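View pics/top4.png

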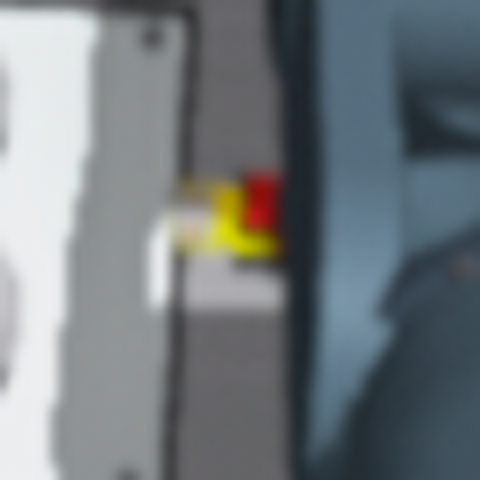

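carry_out(deltas=[[[0,0,-0.11],[0,0,0]],[[0,0,-0.11],[0,0,0]],[[0,0,0],[0,0,0]]])

```text
t: 8.2
tcp_pos: [0.5209, 0.0953, 0.0504]
orientation: [0.514, 0.484, -0.512, 0.489]
force: [0.0, 4.0, -5.0]
width: 0.0333
```

Run:
```python
from h import *
go([.521,.0945,.0505],-2.84)
```

```text
t 8.2 tcp [0.5209 0.0953 0.0504] yaw -3.05 tilt x-axis [ 0.0078 -0.0039 -1.    ] F [ 0.05  3.97 -4.97] w 0.0333
dist tool axes units [-0.002  0.004  0.028]  in final axes [-0.002  0.004  0.028]  rot units [-0.026  0.025 -0.057]
```

carry_out(deltas=[[[0,0,-0.07],[0,0,0]],[[0,0,0],[0,0,0]]])

```text
t: 8.4
tcp_pos: [0.5211, 0.0973, 0.0506]
orientation: [0.514, 0.484, -0.512, 0.49]
force: [0.2, -0.4, -4.2]
width: 0.0336
```

Run:
```python
from h import *
go([.521,.0945,.0505],-2.84)
im,d=env.get_image('top'); c=im[170:230,290:350]
cv2.imwrite(f'pics/t5.png',cv2.resize(c[...,::-1],None,fx=8,fy=8,interpolation=cv2.INTER_CUBIC))
```

```text
t 8.4 tcp [0.5211 0.0973 0.0506] yaw -2.99 tilt x-axis [ 0.0079 -0.0052 -1.    ] F [ 0.19 -0.4  -4.19] w 0.0336
dist tool axes units [0.002 0.001 0.093]  in final axes [0.002 0.001 0.093]  rot units [-0.019  0.034 -0.058]
```

View pics/t5.png

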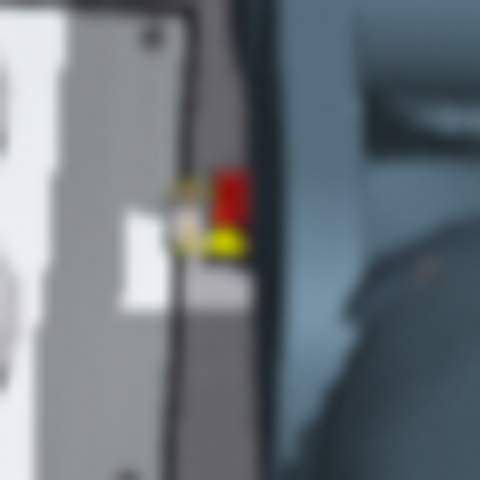

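carry_out(deltas=[[[0.04,0,0],[0,0,0]],[[0,0,0],[0,0,0]]])

```text
t: 8.65
tcp_pos: [0.5216, 0.0968, 0.0507]
orientation: [0.514, 0.483, -0.512, 0.49]
force: [-0.2, -0.6, -3.7]
width: 0.0332
```

carry_out(deltas=[[[0,0,0],[0,0,0]],[[0,0,0],[0,0,0]],[[0,0,0],[0,0,0]],[[0,0,0],[0,0,0]]], grip=1.0)

```text
t: 9.05
tcp_pos: [0.5237, 0.096, 0.0523]
orientation: [0.515, 0.482, -0.511, 0.491]
force: [0.3, -0.1, -0.2]
width: 0.0857
```

Run:
```python
from h import *
go([.521,.0945,.0505],-2.84)
```

```text
t 9.05 tcp [0.5237 0.096  0.0523] yaw -3.01 tilt x-axis [ 0.0126 -0.0066 -0.9999] F [ 0.35 -0.07 -0.25] w 0.0857
dist tool axes units [ 0.058 -0.089  0.056]  in final axes [ 0.059 -0.089  0.056]  rot units [-0.022  0.042 -0.093]
```

carry_out(deltas=[[[-0.7,0,0],[0,0,0]],[[-0.8,0,0],[0,0,0]],[[-0.5,0,0],[0,0.05,-0.1]],[[0,0,-0.6],[0,0,0]],[[0,0,-0.6],[0,0,0]],[[0,0,-0.6],[0,0,0]],[[0,0,0],[0,0,0]]])

```text
t: 9.75
tcp_pos: [0.5269, 0.1511, 0.1156]
orientation: [0.514, 0.486, -0.513, 0.486]
force: [-0.1, -0.0, 0.5]
width: 0.0854
```

carry_out(deltas=[[[0,0,0],[0,0,0]],[[0,0,0],[0,0,0]],[[0,0,0],[0,0,0]],[[0,0,0],[0,0,0]],[[0,0,0],[0,0,0]]], grip=0.0, newtons=40)

```text
t: 10.25
tcp_pos: [0.5267, 0.149, 0.1151]
orientation: [0.514, 0.486, -0.514, 0.486]
force: [-0.2, 0.2, -0.3]
width: 0.0126
```

Run:
```python
from h import *
go([.5239,.1516,.08],-2.84)
for n in ['scene','top']:
    im,d=env.get_image(n); np.savez(f'{n}6.npz',im=im,d=d)
    c=im[150:260,180:300] if n=='scene' else im[150:240,280:400]
    cv2.imwrite(f'pics/{n}6.png',cv2.resize(c[...,::-1],None,fx=5,fy=5,interpolation=cv2.INTER_CUBIC))
```

```text
t 10.25 tcp [0.5267 0.149  0.1151] yaw -3.2 tilt x-axis [-2.e-04  5.e-04 -1.e+00] F [-0.18  0.2  -0.32] w 0.0126
dist tool axes units [ 1.172 -0.098 -0.08 ]  in final axes [ 1.172 -0.098 -0.081]  rot units [-0.045 -0.003  0.002]
```

View pics/scene6.png

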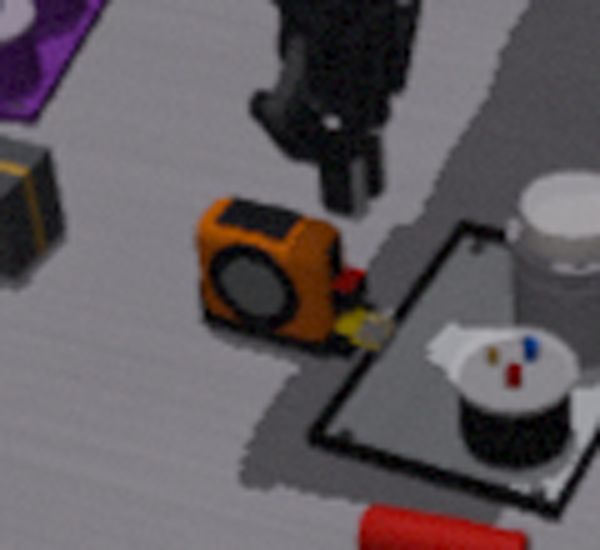

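View pics/top6.png

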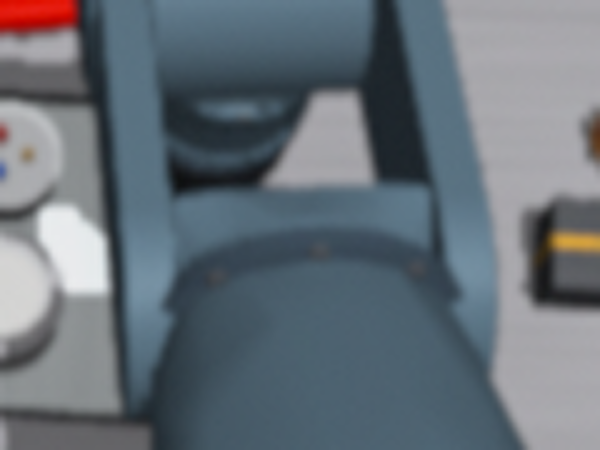

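Run:
```python
from h import *
Z=np.load('scene6.npz'); P=pts('scene',Z['d']); im=Z['im']
m=(P[...,2]>.060)&(P[...,2]<.072)&(P[...,0]>.49)&(P[...,0]<.56)&(P[...,1]>.03)&(P[...,1]<.16)
k,L,st,ce=cv2.connectedComponentsWithStats(m.astype(np.uint8))
for i in range(1,k):
    if st[i,4]>20:
        q=P[L==i]; print(st[i],cv2.minAreaRect(q[:,:2].astype(np.float32)),np.median(q[:,2]), q[:,:2].min(0),q[:,:2].max(0))
# predicted corners of top and front face
o=np.array([.5214,.1037]); ax=np.array([.051,.9987]); sd=np.array([.9987,-.051])
for x,y,z in [(31,17,66),(-43,17,66),(-43,-17,66),(31,-17,66),(43,10,42),(43,-10,42),(31,17,0),(-43,17,0)]:
    p=o+ax*x/1e3+sd*y/1e3; print((x,y,z),((proj('scene',[*p,z/1e3])-[180,150]+.5)*5-.5).round(0))
```

```text
[220 190  29  12 220] ((0.5236581563949585, 0.10023129731416702), (0.07216640561819077, 0.03443284332752228), 79.28852081298828) 0.06454071595464117 [0.50574027 0.0647519 ] [0.54140364 0.13737473]
(31, 17, 66) [318. 255.]
(-43, 17, 66) [185. 220.]
(-43, -17, 66) [219. 181.]
(31, -17, 66) [350. 215.]
(43, 10, 42) [350. 291.]
(43, -10, 42) [368. 267.]
(31, 17, 0) [328. 357.]
(-43, 17, 0) [200. 321.]
```

carry_out(deltas=[[[0.3,-0.05,-0.03],[0,0,0]],[[0.4,-0.05,0],[0,0,0]],[[0.4,0,0],[0,0,0]],[[0.3,0,0],[0,0,0]],[[0,0,0],[0,0,0]]])

```text
t: 10.85
tcp_pos: [0.5226, 0.1501, 0.0684]
orientation: [-0.513, -0.486, 0.514, -0.485]
force: [0.5, -0.6, -0.0]
width: -0.0003
```

Run:
```python
from h import *
go([.5237,.150,.0665],-2.84)
im,d=env.get_image('scene'); c=im[180:250,190:290]
cv2.imwrite(f'pics/s7.png',cv2.resize(c[...,::-1],None,fx=7,fy=7,interpolation=cv2.INTER_CUBIC))
```

```text
t 10.85 tcp [0.5226 0.1501 0.0684] yaw -3.2 tilt x-axis [-2.e-03  3.e-04 -1.e+00] F [ 0.5  -0.57 -0.04] w -0.0003
dist tool axes units [0.064 0.038 0.001]  in final axes [0.064 0.038 0.002]  rot units [-0.045 -0.002  0.015]
```

View pics/s7.png

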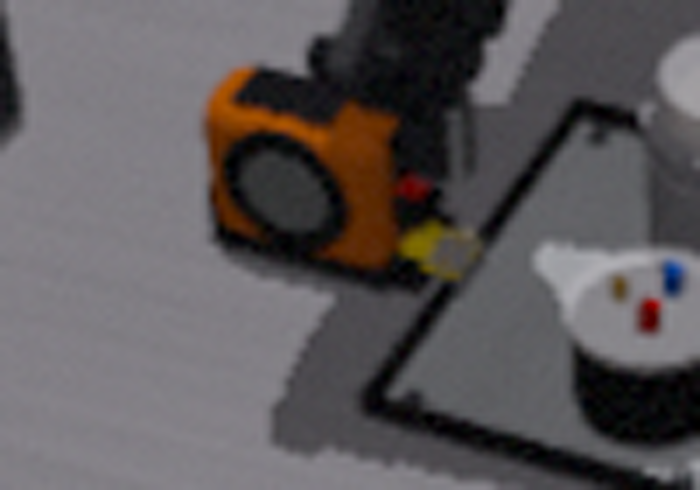

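carry_out(deltas=[[[0.08,0.03,0.05],[-0.03,0,0]],[[0,0,0.08],[0,0,0]],[[0,0,0.08],[0,0,0]],[[0,0,0.08],[0,0,0]],[[0,0,0.08],[0,0,0]]])

```text
t: 11.4
tcp_pos: [0.524, 0.1401, 0.0673]
orientation: [0.514, 0.488, -0.512, 0.486]
force: [-0.7, 5.9, -2.3]
width: 0.0004
```

Run:
```python
from h import *
go([.5237,.150,.0655],-2.84)
im,d=env.get_image('scene'); c=im[180:250,190:290]
cv2.imwrite(f'pics/s8.png',cv2.resize(c[...,::-1],None,fx=7,fy=7,interpolation=cv2.INTER_CUBIC))
```

```text
t 11.4 tcp [0.524  0.1401 0.0673] yaw -2.95 tilt x-axis [ 5.0e-04  3.6e-03 -1.0e+00] F [-0.69  5.86 -2.3 ] w 0.0004
dist tool axes units [ 0.062 -0.027 -0.328]  in final axes [ 0.061 -0.026 -0.329]  rot units [-0.013 -0.026 -0.002]
```

View pics/s8.png

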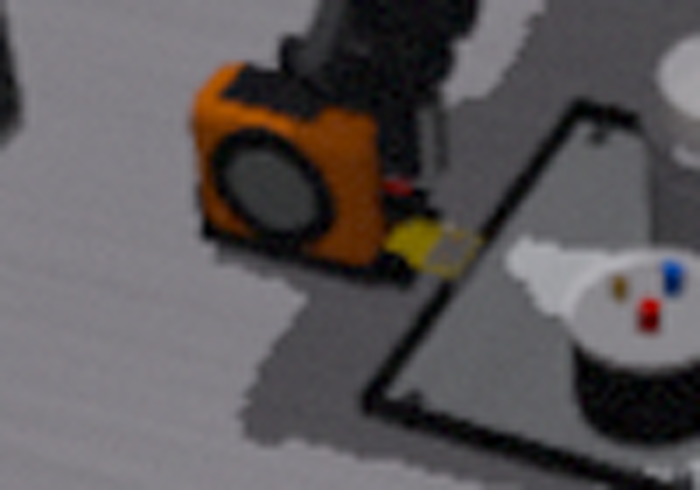

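carry_out(deltas=[[[0.05,0,0.13],[0,0,0]],[[0.03,0,0.13],[0,0,0]],[[0.03,0,0.13],[0,0,0]],[[0,0,0.13],[0,0,0]]])

```text
t: 11.85
tcp_pos: [0.5245, 0.1256, 0.0663]
orientation: [0.515, 0.488, -0.51, 0.487]
force: [-1.1, 5.3, -0.8]
width: -0.0
```

Run:
```python
from h import *
go([.5237,.150,.0645],-2.84)
im,d=env.get_image('scene'); c=im[170:250,180:280]
cv2.imwrite(f'pics/s9.png',cv2.resize(c[...,::-1],None,fx=7,fy=7,interpolation=cv2.INTER_CUBIC))
```

```text
t 11.85 tcp [0.5245 0.1256 0.0663] yaw -2.91 tilt x-axis [ 0.0042  0.0062 -1.    ] F [-1.1   5.31 -0.77] w -0.0
dist tool axes units [ 0.066 -0.068 -0.809]  in final axes [ 0.061 -0.067 -0.81 ]  rot units [-0.009 -0.046 -0.028]
```

View pics/s9.png

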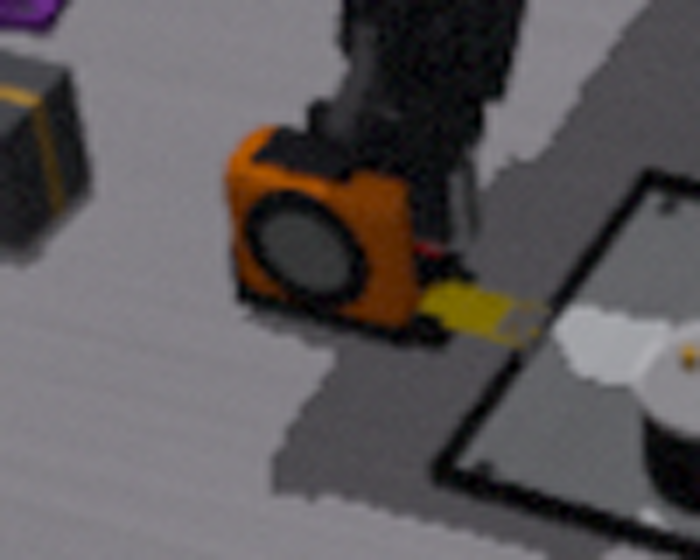

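carry_out(deltas=[[[0.03,-0.02,0.13],[0,-0.03,0]],[[0.02,-0.02,0.13],[0,0,0]],[[0.02,-0.02,0.13],[0,0,0]],[[0.02,-0.02,0.13],[0,0,0]],[[0.02,-0.01,0.13],[0,0,0]],[[0.02,-0.01,0.13],[0,0,0]]])

```text
t: 12.5
tcp_pos: [0.5234, 0.1037, 0.066]
orientation: [0.517, 0.485, -0.508, 0.489]
force: [-0.1, 5.3, 2.5]
width: -0.0
```

```bash
cat > look.py <<'E'
from h import *
import sys
go([.5237,.150,.0645],-2.84)
n=sys.argv[1]; im,d=env.get_image('scene'); np.savez('last.npz',im=im,d=d); c=im[160:250,150:270]
cv2.imwrite(f'pics/{n}.png',cv2.resize(c[...,::-1],None,fx=6,fy=6,interpolation=cv2.INTER_CUBIC))
P=pts('scene',d)
m=(P[...,2]>.060)&(P[...,2]<.072)&(P[...,0]>.49)&(P[...,0]<.57)&(P[...,1]>-.06)&(P[...,1]<.16)
hsv=cv2.cvtColor(im,cv2.COLOR_RGB2HSV)
k,L,st,ce=cv2.connectedComponentsWithStats(m.astype(np.uint8))
for i in range(1,k):
    if st[i,4]>60: q=P[L==i]; print('top',cv2.minAreaRect(q[:,:2].astype(np.float32)))
E
python3 look.py s10
```

```text
t 12.5 tcp [0.5234 0.1037 0.066 ] yaw -2.92 tilt x-axis [ 0.0121  0.005  -0.9999] F [-0.09  5.35  2.53] w -0.0
dist tool axes units [ 0.058 -0.07  -1.542]  in final axes [ 0.051 -0.067 -1.543]  rot units [-0.01  -0.04  -0.084]
top ((0.5275851488113403, 0.0705471932888031), (0.09452685713768005, 0.028995536267757416), 82.31922912597656)
```

View pics/s10.png

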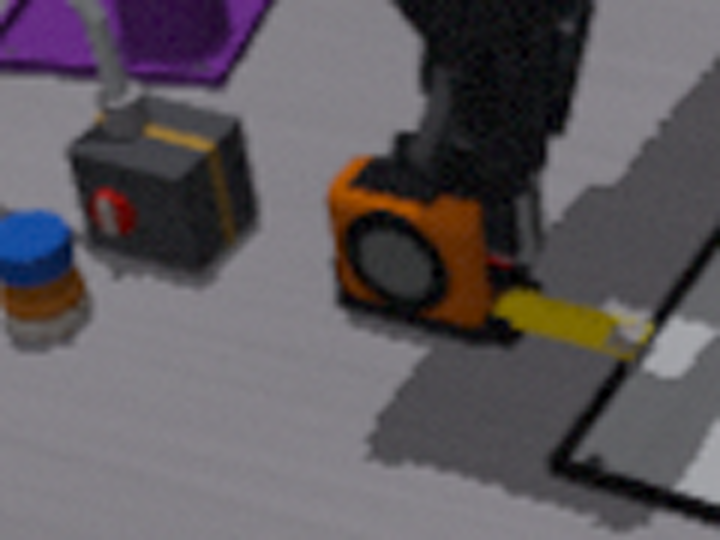

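carry_out(deltas=[[[0,-0.01,0.14],[0,-0.03,-0.04]],[[0.01,-0.01,0.14],[0,0,-0.04]],[[0.01,-0.02,0.14],[0,0,0]],[[0.01,-0.02,0.14],[0,0,0]],[[0.01,-0.02,0.14],[0,0,0]],[[0.01,-0.02,0.14],[0,0,0]],[[0.01,-0.02,0.14],[0,0,0]]])

```text
t: 13.25
tcp_pos: [0.5208, 0.0748, 0.0661]
orientation: [0.515, 0.486, -0.51, 0.488]
force: [0.8, 4.8, 0.7]
width: -0.0001
```

```bash
python3 look.py s11
```

```text
t 13.25 tcp [0.5208 0.0748 0.0661] yaw -2.94 tilt x-axis [ 0.0064  0.0036 -1.    ] F [0.82 4.84 0.71] w -0.0001
dist tool axes units [ 0.062 -0.034 -2.506]  in final axes [ 0.052 -0.029 -2.507]  rot units [-0.012 -0.028 -0.044]
top ((0.5248009562492371, 0.041720401495695114), (0.09536577761173248, 0.028606940060853958), 81.8481216430664)
```

View pics/s11.png

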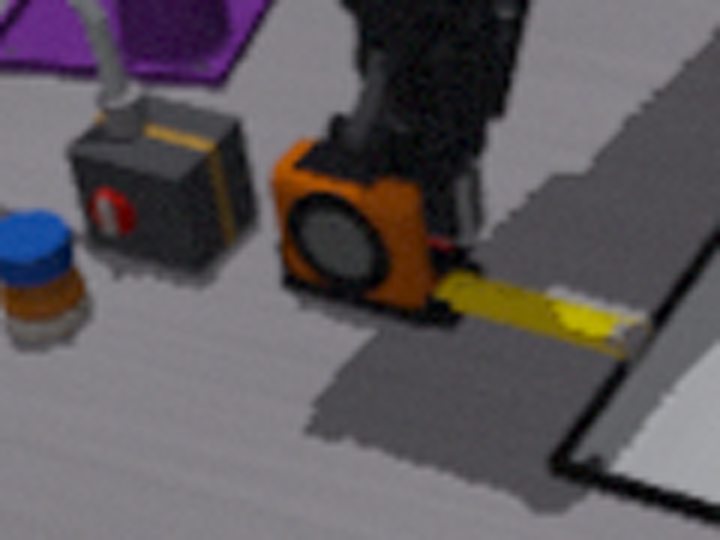

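carry_out(deltas=[[[0.01,-0.01,0.14],[0,-0.03,-0.04]],[[0.01,-0.01,0.14],[0,0,0]],[[0.01,-0.01,0.14],[0,0,0]],[[0.01,-0.01,0.14],[0,0,0]],[[0.01,-0.01,0.14],[0,0,0]],[[0.01,-0.01,0.12],[0,0,0]]])

```text
t: 13.9
tcp_pos: [0.5197, 0.0509, 0.066]
orientation: [0.514, 0.486, -0.511, 0.487]
force: [0.7, 6.1, 1.0]
width: 0.0
```

```bash
python3 look.py s12
```

```text
t 13.9 tcp [0.5197 0.0509 0.066 ] yaw -2.97 tilt x-axis [ 0.0041  0.0016 -1.    ] F [0.66 6.07 1.05] w 0.0
dist tool axes units [ 0.054 -0.037 -3.305]  in final axes [ 0.049 -0.029 -3.305]  rot units [-0.017 -0.013 -0.029]
top ((0.5224307179450989, 0.017711181193590164), (0.09412762522697449, 0.03230815380811691), 86.31636810302734)
```

View pics/s12.png

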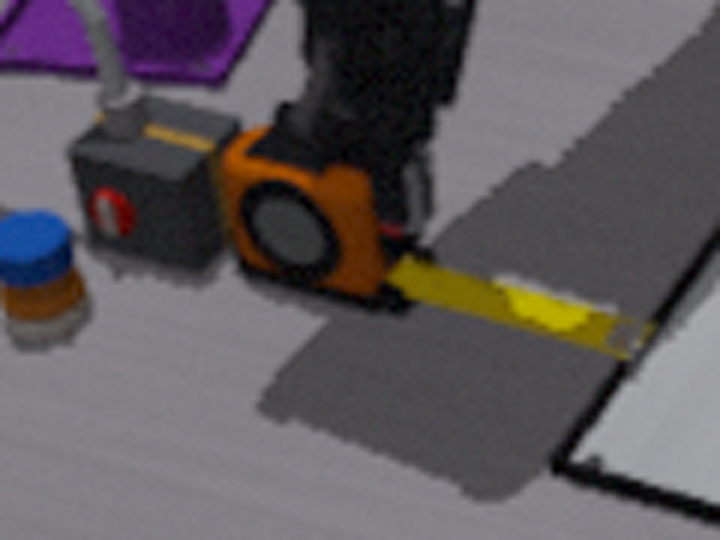

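carry_out(deltas=[[[0.01,0,0.08],[0,0,-0.03]],[[0.01,0,0.08],[0,0,0]],[[0.01,0,0.06],[0,0,0]],[[0.01,0,0.06],[0,0,0]]])

```text
t: 14.35
tcp_pos: [0.52, 0.0433, 0.066]
orientation: [0.514, 0.487, -0.512, 0.486]
force: [0.6, 5.2, 3.3]
width: -0.0
```

```bash
python3 look.py s13
```

```text
t 14.35 tcp [0.52   0.0433 0.066 ] yaw -3.0 tilt x-axis [ 8.0e-04  3.3e-03 -1.0e+00] F [0.56 5.23 3.28] w -0.0
dist tool axes units [ 0.06  -0.062 -3.556]  in final axes [ 0.049 -0.052 -3.557]  rot units [-0.02  -0.024 -0.005]
top ((0.523297905921936, 0.011374697089195251), (0.09235654026269913, 0.030768409371376038), 89.71527099609375)
```

View pics/s13.png

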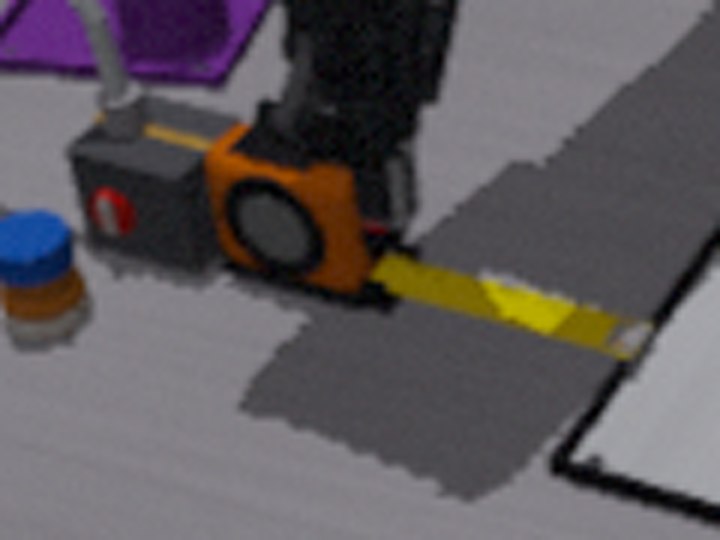

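carry_out(deltas=[[[0,0,0.06],[0,0,0]],[[0,0,0.06],[0,0,0]],[[0,0,0.06],[0,0,0]]])

```text
t: 14.7
tcp_pos: [0.5195, 0.0388, 0.066]
orientation: [0.514, 0.488, -0.512, 0.486]
force: [0.5, 5.0, 0.4]
width: -0.0001
```

carry_out(deltas=[[[0,0,0.07],[0,0,0]],[[0,0,0.07],[0,0,0]]])

```text
t: 14.9
tcp_pos: [0.5195, 0.0386, 0.0661]
orientation: [0.516, 0.489, -0.51, 0.484]
force: [1.7, 15.8, 0.1]
width: 0.0002
```

carry_out(deltas=[[[0,0,0.08],[0,0,0]],[[0,0,0.08],[0,0,0]]])

```text
t: 15.1
tcp_pos: [0.5195, 0.0385, 0.0662]
orientation: [0.519, 0.491, -0.508, 0.482]
force: [2.1, 15.2, 1.2]
width: -0.0002
```

```bash
python3 look.py s14
```

```text
t 15.1 tcp [0.5195 0.0385 0.0662] yaw -3.13 tilt x-axis [ 0.0019  0.019  -0.9998] F [ 2.06 15.19  1.18] w -0.0002
dist tool axes units [ 0.126 -0.065 -3.717]  in final axes [ 0.055 -0.045 -3.719]  rot units [-0.037 -0.137 -0.006]
top ((0.5241439342498779, 0.004810947924852371), (0.09429118037223816, 0.028532331809401512), 81.2682876586914)
```

View pics/s14.png

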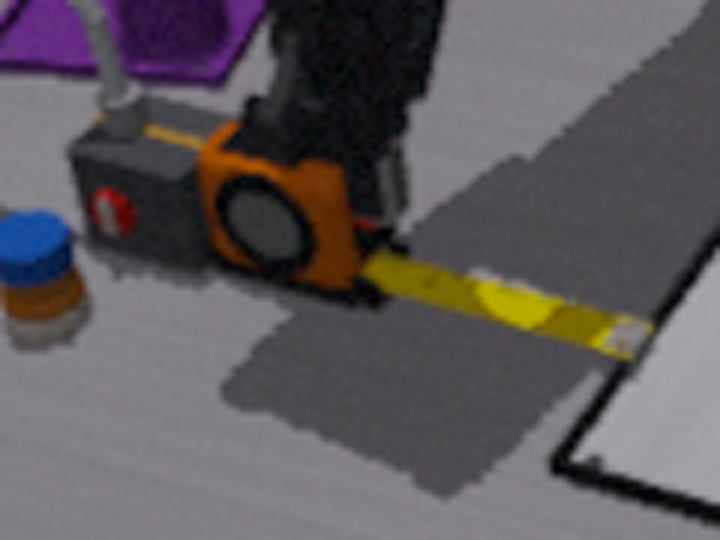

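carry_out(deltas=[[[0.03,0,0.05],[0,-0.14,0]],[[0.06,0,0.05],[0,-0.05,0]],[[0.08,0,0.05],[0,0,0]]])

```text
t: 15.45
tcp_pos: [0.5203, 0.0387, 0.0632]
orientation: [0.514, 0.485, -0.513, 0.487]
force: [-0.9, 11.1, 10.9]
width: -0.0001
```

carry_out(deltas=[[[0.1,0,0.05],[0,-0.05,0]],[[0.1,0,0.05],[0,-0.05,0]]])

```text
t: 15.65
tcp_pos: [0.5207, 0.0388, 0.0594]
orientation: [-0.511, -0.483, 0.516, -0.49]
force: [-2.3, 10.7, 13.1]
width: 0.0002
```

```bash
python3 -c "
from h import *
go([.5195,.0385,.055],-2.84)"
```

```text
t 15.65 tcp [0.5207 0.0388 0.0594] yaw -3.15 tilt x-axis [ 0.002  -0.0115 -0.9999] F [-2.32 10.7  13.13] w 0.0002
dist tool axes units [ 0.148 -0.039  0.012]  in final axes [ 0.148 -0.039  0.013]  rot units [-0.038  0.082 -0.019]
```

carry_out(deltas=[[[0.1,0,0.05],[0,0.04,0]],[[0.1,0,0.05],[0,0,0]],[[0.12,0,0.05],[0,0,0]]])

```text
t: 15.95
tcp_pos: [0.521, 0.0387, 0.0536]
orientation: [0.514, 0.486, -0.513, 0.487]
force: [-7.0, 12.8, 24.3]
width: -0.0001
```

carry_out(deltas=[[[0.13,0,0.05],[0,0.04,0]],[[0.13,0,0.05],[0,0,0]]])

```text
t: 16.15
tcp_pos: [0.5225, 0.039, 0.0528]
orientation: [0.516, 0.488, -0.51, 0.485]
force: [-15.7, 10.8, 45.0]
width: 0.0
```

```bash
python3 -c "
from h import *
go([.5195,.0385,.055],-2.84)"
```

```text
t 16.15 tcp [0.5225 0.039  0.0528] yaw -3.04 tilt x-axis [ 0.0034  0.0095 -0.9999] F [-15.67  10.83  45.05] w 0.0
dist tool axes units [-0.075 -0.1    0.022]  in final axes [-0.074 -0.1    0.023]  rot units [-0.025 -0.069 -0.021]
```

carry_out(deltas=[[[-0.1,-0.08,0.03],[0,0,0]],[[0,-0.02,0.02],[0,0,0]]])

```text
t: 16.35
tcp_pos: [0.5202, 0.0387, 0.0578]
orientation: [0.517, 0.488, -0.509, 0.486]
force: [2.0, 6.2, -0.9]
width: 0.0006
```

```bash
python3 look.py s15
```

```text
t 16.35 tcp [0.5202 0.0387 0.0578] yaw -2.99 tilt x-axis [ 0.0053  0.0099 -0.9999] F [ 2.02  6.21 -0.87] w 0.0006
dist tool axes units [-0.187 -0.075 -3.715]  in final axes [-0.224 -0.066 -3.713]  rot units [-0.018 -0.073 -0.034]
top ((0.5285457372665405, -0.0095660500228405), (0.0665811151266098, 0.026086924597620964), 67.09371185302734)
```

View pics/s15.png

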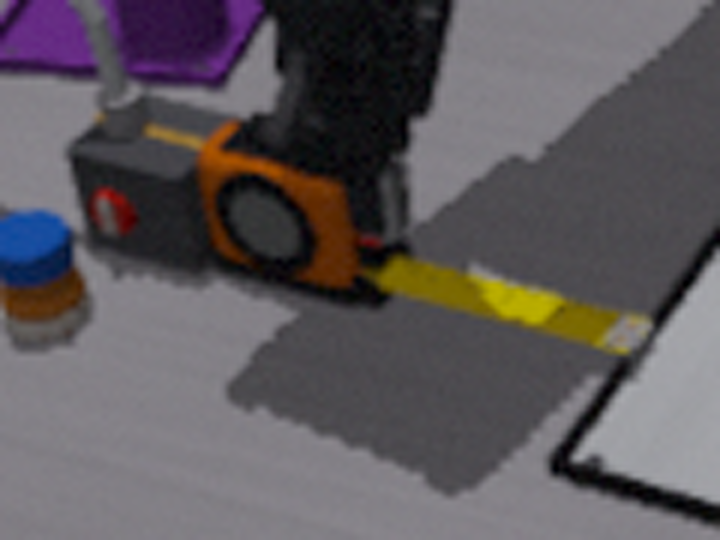

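carry_out(deltas=[[[0,0,-0.06],[0,0,0]],[[0,0,-0.1],[0,0,0]],[[0,0,-0.1],[0,0,0]],[[-0.5,0,0],[0,0,0]],[[-0.8,0,0],[0,0,0]],[[-0.8,0,0],[0,0,0]],[[-0.8,0,0],[0,0,0]],[[-0.8,0,0],[0,0,0]],[[0,0.9,-0.9],[0,0,0]],[[0,0.9,-0.9],[0,0,0]],[[0,0.9,-0.9],[0,0,0]],[[0,0.9,-0.9],[0,0,0]],[[0,0.9,-0.9],[0,0,0]],[[0,0,-1],[0,0,0]],[[0,0,-1],[0,0,0]],[[0,0,-1],[0,0,0]],[[0,0,-1],[0,0,0]]])

```text
t: 18.1
tcp_pos: [0.6738, 0.2937, 0.1667]
orientation: [-0.514, -0.484, 0.517, -0.484]
force: [0.8, -0.1, 1.3]
width: 0.0001
```

```bash
python3 look.py s16
python3 - <<'E'
from h import *
im,d=env.get_image('top'); np.savez('top9.npz',im=im,d=d)
c=im[150:240,280:420]; cv2.imwrite('pics/t16.png',cv2.resize(c[...,::-1],None,fx=5.5,fy=5.5,interpolation=cv2.INTER_CUBIC))
E
```

```text
t 18.1 tcp [0.6738 0.2937 0.1667] yaw -3.58 tilt x-axis [-0.0034 -0.0035 -1.    ] F [ 0.8  -0.11  1.32] w 0.0001
dist tool axes units [ 3.441 -4.683  5.079]  in final axes [ 3.407 -4.759  5.031]  rot units [-0.092  0.026  0.023]
top ((0.5193638801574707, -0.005350738763809204), (0.07266411185264587, 0.03612706810235977), 82.10502624511719)
```

View pics/s16.png

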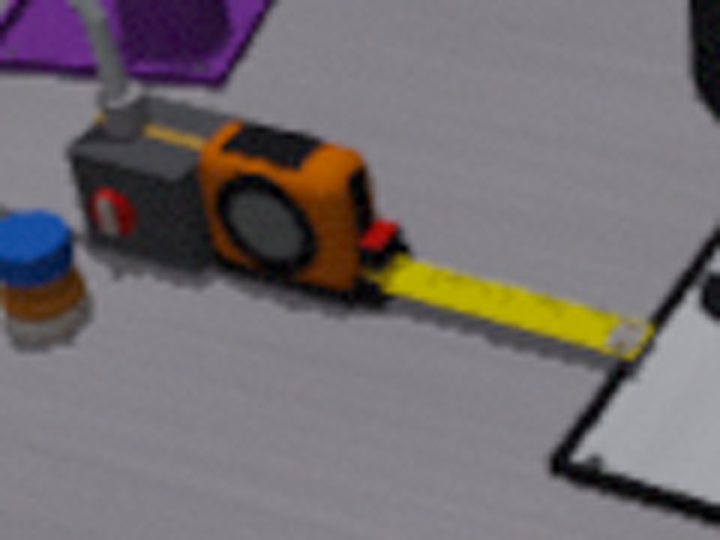

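View pics/t16.png

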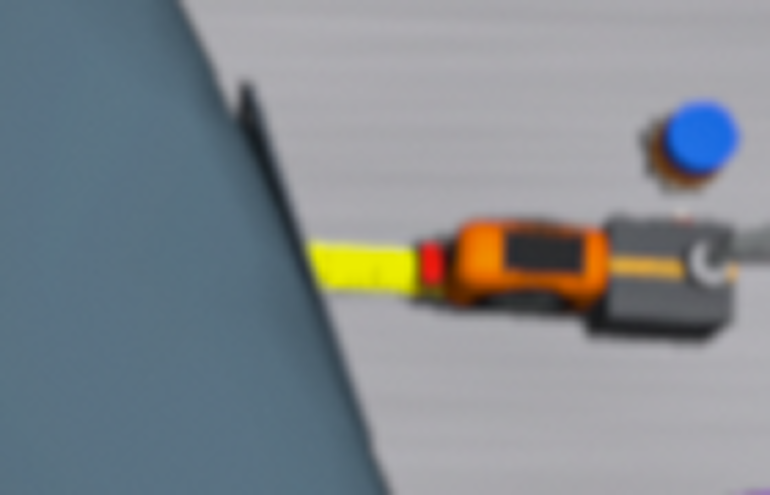

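Run:
```python
from h import *
def red(im,u0,u1,v0,v1):
    h=cv2.cvtColor(im,cv2.COLOR_RGB2HSV); m=((h[...,0]<6)|(h[...,0]>174))&(h[...,1]>170)&(h[...,2]>120)
    n=np.zeros_like(m); n[v0:v1,u0:u1]=m[v0:v1,u0:u1]; v,u=np.nonzero(n); return u.mean(),v.mean(),len(u)
def planehit(u,v,p0,nrm):
    K,R,t=cam('scene'); d=R.T@np.linalg.inv(K)@np.array([u,v,1.]); c=-R.T@t
    return c+d*(np.dot(np.array(p0)-c,nrm)/np.dot(d,nrm))
sd=np.array([.9987,-.051,0])
A=np.load('scene6.npz')['im']; B=np.load('last.npz')['im']
r0=red(A,240,262,200,212) ; r1=red(B,200,222,190,206)
print('up',r0,planehit(r0[0],r0[1],[.5214,.1037,0],sd)); print('down',r1,planehit(r1[0],r1[1],[.516,-.0,0],sd))
T=np.load('top9.npz'); im=T['im']; P=pts('top',T['d'])
m=(P[...,2]>.060)&(P[...,2]<.072)&(P[...,0]>.47)&(P[...,0]<.57)&(P[...,1]>-.045)&(P[...,1]<.1)
q=P[m]; print('tape top',cv2.minAreaRect(q[:,:2].astype(np.float32)),q[:,:2].min(0),q[:,:2].max(0))
m=(P[...,2]>.05)&(P[...,2]<.06)&(P[...,0]>.47)&(P[...,0]<.57)&(P[...,1]<-.03)&(P[...,1]>-.12)
q=P[m]; print('base top',cv2.minAreaRect(q[:,:2].astype(np.float32)),q[:,:2].max(0))
# yellow blade edges in top
h=cv2.cvtColor(im,cv2.COLOR_RGB2HSV); y=((h[...,0]>24)&(h[...,0]<34)&(h[...,1]>150)).astype(np.uint8); y[:190]=0;y[:,:330]=0;y[:,362:]=0;y[210:]=0
v,u=np.nonzero(y); w=np.array([ray('top',a,b,.0115)[:2] for a,b in zip(u,v)]); 
L=[(c,v[u==c].mean()) for c in range(340,354)]; L=np.array([ray('top',c,r,.0115)[:2] for c,r in L]); print('blade dir deg',np.degrees(np.arctan(np.polyfit(L[:,1],L[:,0],1)[0])))
cv2.imwrite('pics/f.png',B[...,::-1])
c=B[195:235,230:290]; cv2.imwrite('pics/tab.png',cv2.resize(c[...,::-1],None,fx=10,fy=10,interpolation=cv2.INTER_CUBIC))
```

```text
up (np.float64(251.5), np.float64(204.0), 2) [0.52362128 0.14719792 0.04633079]
down (np.float64(212.78571428571428), np.float64(198.42857142857142), 14) [0.51777706 0.03479893 0.030085  ]
tape top ((0.5177388191223145, -0.008726473897695541), (0.0724727138876915, 0.03591490909457207), 89.3244400024414) [ 0.49970565 -0.04486429] [0.53575113 0.02746326]
base top ((0.5298957228660583, -0.06994527578353882), (0.07596486061811447, 0.08321252465248108), 86.491943359375) [ 0.56959696 -0.03007612]
blade dir deg 5.400956950759852
```

View pics/tab.png

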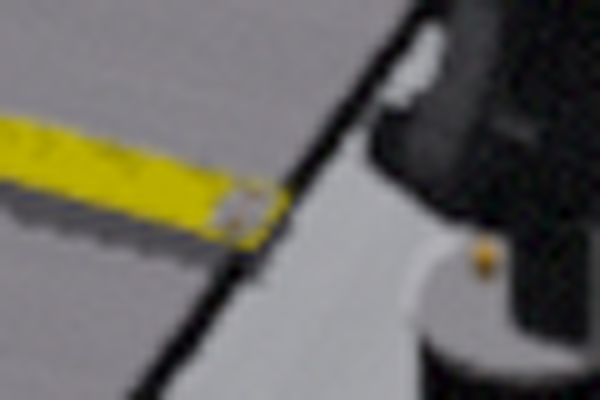

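View pics/f.png

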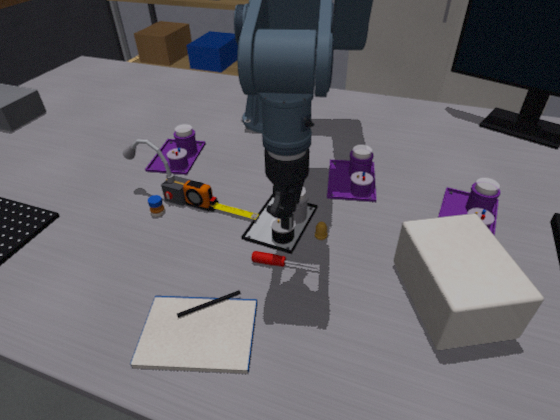

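carry_out(deltas=[[[-1,0,-0.5],[0,0,0]],[[-1,0,-0.5],[0,0,0]],[[0,0,-1],[0,0,0]],[[0,0,-1],[0,0,0]],[[0,0,-1],[0,0,0]],[[0,0,-1],[0,0,0]],[[0,0,-1],[0,0,0]],[[0,0,-1],[0,0,0]]])

```text
t: 19.0
tcp_pos: [0.6885, 0.5024, 0.2226]
orientation: [-0.512, -0.481, 0.522, -0.484]
force: [0.4, -0.1, 0.3]
width: -0.0001
```

Run:
```python
from h import *
im,d=env.get_image('top'); np.savez('top10.npz',im=im,d=d); P=pts('top',d)
c=im[150:240,280:420]; cv2.imwrite('pics/t17.png',cv2.resize(c[...,::-1],None,fx=5.5,fy=5.5,interpolation=cv2.INTER_CUBIC))
h=cv2.cvtColor(im,cv2.COLOR_RGB2HSV)
y=((h[...,0]>22)&(h[...,0]<35)&(h[...,1]>90)); 
L=[]
for u in range(312,354):
    s=im[185:212,u].astype(float); wgt=np.clip((s[:,0]+s[:,1])/2-s[:,2]-25,0,None)
    if wgt.sum()>150: L.append(ray('top',u,185+(wgt*np.arange(27)).sum()/wgt.sum(),.0115)[:2])
L=np.array(L); k=np.polyfit(L[:,1],L[:,0],1); print(len(L),L[0],L[-1],'blade dir',np.degrees(np.arctan(k[0])))
res=L[:,0]-np.polyval(k,L[:,1]); print(res.std())
m=(P[...,2]>.061)&(P[...,2]<.072)&(P[...,0]>.47)&(P[...,0]<.57)&(P[...,1]>-.045)&(P[...,1]<.1)
q=P[m]; print('tape top',cv2.minAreaRect(q[:,:2].astype(np.float32)))
# base yellow stripe direction & rim dir
L=[]
for u in range(393,404):
    s=im[190:208,u].astype(float); w=np.clip(s[:,0]-s[:,2]-20,0,None); 
    if w.sum()>60: L.append(ray('top',u,190+(w*np.arange(18)).sum()/w.sum(),.055)[:2])
L=np.array(L); print(len(L),'stripe dir',np.degrees(np.arctan(np.polyfit(L[:,1],L[:,0],1)[0])), L.mean(0))
```

```text
39 [0.52618784 0.14687075] [0.52017718 0.04372965] blade dir 3.0089977615164143
0.0001717314479730371
tape top ((0.5176109075546265, -0.0083501897752285), (0.07296907901763916, 0.03506629168987274), 89.02745819091797)
11 stripe dir 2.973193764058765 [ 0.51361657 -0.06769909]
```

View pics/t17.png

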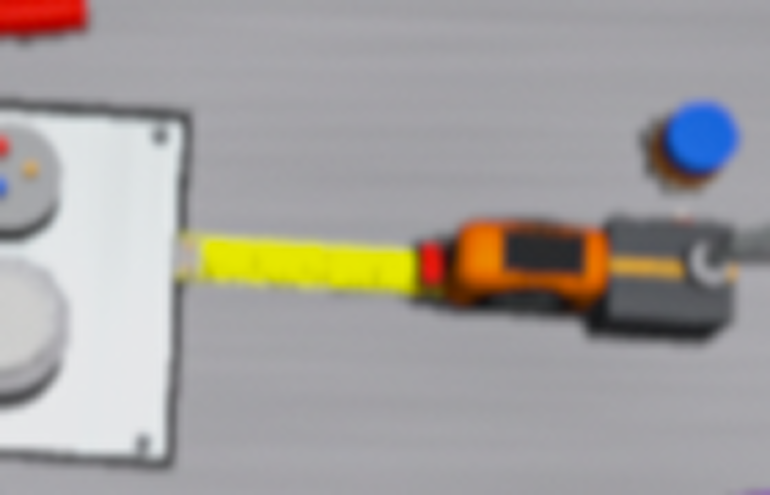

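```bash
python3 -c "
from workcell import env
print(env.job_done())"
```

```text
the job is handed in; nothing more can be done
None
```

I did the job and handed it in at about 19 s of the 51 s. The tape is hooked on the well's rim, drawn out to the magnetic base and locked. No verdict was reported.

**What I did:**
- I gripped the tape by its sides, lifted it over the rim and set the tab down behind the inner face. A short pull gave about 3 N, which showed it had hooked.
- I let go with the blade wound in. Then I pushed the case back with closed fingers on its front face, until the force rose to about 15 N against the base.
- Still pushing towards the base, I pressed the lock down until it came hard. Then I backed off and moved the arm clear.

**Last checks:**
- **Squareness:** the blade runs at 3.01° and the stripe on the base at 2.97°.
- **Position and hook:** the back of the case is against the base with no visible gap, within about 2 mm of its middle. The tab sits at the inner edge of the rim.
- **Lock:** the ledge is down at about 30 mm by camera, against 42 mm when up. That reading is only good to a few millimetres, so I relied mainly on the hard stop.
- **Others:** the objective, jar and screwdriver look to be where they were. I did not measure them again.

**Disagreements:**
- The lock press peaked at 45 N vertical and 16 N sideways, more than the 15 N needed. I eased off at once and the tape showed no shift. The press was with the fingertips, so I expect it not to count against the 40 N limit on the arm and gripper body.
- An early blade-direction reading of 5.4° came from a view partly blocked by the arm. The clear view replaced it.

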